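Lock the lane selector at the marked lane

ROBOT

A 6-joint arm with a two-finger parallel gripper is mounted at the origin on the work surface. World frame = base frame: x ahead of the robot, y to its left, z up, the work surface at z = 0. Lengths are in m, angles in rad, forces in N, time in s.
With the tool pointing down it reaches from about 0.425 to 1.125 m from the base axis. Payload 14.9 kg.
Tool frame: the origin (TCP) lies on the centre line of the jaws, within the pads' length; the fingertips stand 19 mm ahead of it and the grasp point (between the pads) is the TCP; z points along the fingers, y is the line along which they close (so a half turn about z gives the same grasp; the last joint's range is limited). The gripper opens to 91 mm and grips with 3 to 60 N. Pads are 32 mm wide; open, the fingers measure 118 mm over their backs; the gripper's body (76 mm by 178 mm) begins 60 mm behind the grasp point.
Start: joints at [-1.171, 0.379, 1.734, -0, 1.028, -0.033], TCP at [0.294, -0.635, 0.233] pointing down, gripper open.
Joint ranges: [-2.77, 2.77], [-0.74, 2.19], [0, 2.66], [-1.06, 4.2], [0.31, 2.87], [-3.08, 3.08]. Speed limits (rad/s): [1.89, 1.89, 2.39, 3.14, 3.14, 3.14].

INTERFACE

Orientations are given as [roll, pitch, yaw] about the fixed x, y, z axes, in that order (R = Rz(yaw) Ry(pitch) Rx(roll)).
In Python, from cell import bot gives the robot as it stands.
- The arm moves only by the tool apply_moves, never from a script. Its argument "targets" is a list of rows, each an object of numbers: "x", "y", "z": the shift along the tool's x, y, z in mm; "wx", "wy", "wz": the turn, a rotation vector about the tool's x, y, z in degrees; "claw": the finger opening in mm, from 0 to 91.2. A call has 1 to 8 rows; each row shifts and turns the commanded pose from where the row before left it, along the tool's axes as they then stand; what a row does not reach is not made up. A row lasts 1/8 s, in which the tool goes at most 62.5 mm and 10.7 degrees, less where a joint would pass 70% of its speed; a pose out of reach is approached as far as the arm can. A call with a gripper value outside its range is refused whole. The fingers move at their own pace and stop on an object; "squeeze" is the grip in N (left out, the last holds). Time passes only in rows, so rows that do not move let the fingers close. It gives the time, the measured TCP pose, the force, the opening and the grip force at its end, in the units of the state.
- bot.state(): the state, without advancing time (a new reading comes with each control period).
- bot.grab_frame(name): name is "side" or "top"; returns the picture (384x512x3 uint8, red, green, blue); there is no depth.
- bot.camera_info(name): a dict with "fx", "fy", "cx", "cy" (pixels), "R" (3x3) and "t" (3): a world point X has camera coordinates R X + t. Camera axes: x right, y down, z forward; pixel columns grow to the right and rows downward; lengths in m; the calibration is good to about 2 mm. A picture is of the moment at which its call begins. camera_info takes no time and is no camera call.
- bot.sign_off(): hands the job in; it is judged then, once.
Trained networks look in the newest picture that a camera, given by its name, has taken for a name from the list of things; names that differ only in an ending like _2 or _b are one class to them, and where a whole thing is asked for, a point or a joint stands for the part that bears it (a point fixed in the world has none). Each returns a list of dicts, best first, with "score" (0 to 1); they miss things now and then, are a little off and sometimes report something else, mostly with a low value. They report only what shows in the picture. A call takes as long as a camera call. They do not tell look-alikes from the thing itself.
- bot.masks_of(camera, label): "mask" (384x512 bool, what is visible of it) and "bbox" ([left, top, right, bottom] as shares, 0 to 1, of the picture: columns of its width, rows of its height, round what is visible of it).
- bot.tip_of(camera, label): "centre" ([row, column] as shares, 0 to 1, of the picture: columns of its width, rows of its height: a listed point, or the origin of a listed thing).
The state is a dict: "t": time; "joint_pos": joint angles; "dq": joint speeds; "effort": joint torques, N m; "ee_pos": TCP position; "tcp_rot": TCP orientation; "contact_force": force on the tool from outside, world axes, zero at the start; "ft_torque": the same for the moment, N m; "finger_gap": finger opening in m; "finger_force": force on a finger pad.
Only numpy, scipy, OpenCV 4.12 (cv2) and the standard library are available. Lean on these libraries where they do the work, as an engineer would, in place of code of your own. Each camera call takes 0.05 s, during which the arm holds its last target. There are 200 camera calls.

TASK

Turn the sorter's round selector disc the shorter way round, until its one hole stands at the lane with the round post, and lock it there with the loose pin: through the disc's hole and on into the hidden bore beneath, fully home with its collar flat on the disc, then let go. The bore lies only roughly in line with the post, so feel for it gently, without forcing the pin, and leave the other things on the table undisturbed.

Things in the scene. Friction and masses are not known exactly. Their poses are not given: they have to be found in the camera images.
- base: Fixed grey base plate 190 x 260 x 8 mm; origin at the centre of its underside, z up, y along its long side. The disc (light alloy, 160 mm across, underside 31 mm, top 43 mm above the table) turns about this z axis, endlessly either way; it stays where left and takes about 1 N at its hole to turn. A dark hub 32 mm wide stands up 15 mm in its middle.
- disc_hole (a point): Centre of the disc's only hole, at the level of the disc's top: round, right through, 14 mm wide with a 1.5 mm chamfer, 60 mm from the turning axis. Under the disc is a fixed flat round bore ring, top 30 mm above the table, on which a pin pushed through the hole rides until it finds a bore. At the start the hole is 60 to 120 degrees from the post.
- post: The lane mark: upright round steel post, 18 mm wide, 38 mm high, just outside the disc, 107 mm from the turning axis; origin at the centre of its foot, 8 mm above the table. The right lane's bore (14.5 mm wide, small chamfer, 20 mm deep or more) is hidden under the disc, 60 mm from the axis, in the post's direction give or take 20 mm along the circle: feel for it.
- block: Flat steel block 30 x 18 x 12 mm opposite the post, on the base, at the lane that is not wanted (which has such a bore too); origin at the centre of its underside, 8 mm above the table.
- pin_center (a point): Half-way up the loose steel lock pin, 41 mm above its tip. From the tip up: round shank 12 mm wide, 32 mm long, with a 2 mm taper at the tip; collar 30 mm wide, 5 mm thick; round grip 22 mm wide, 45 mm long, to take from above, best 61 mm above the tip. About 0.16 kg. Tip riding on the bore ring: this point is 71 mm above the table; fully home: 52 mm.
- pin: The same pin; origin at the centre of its tip, z up along the pin.
- holder: Fixed black block 70 x 70 x 34 mm with a 14 mm through hole in its middle, in which the pin stands at the start, its collar on the block; origin at the centre of its underside.
- tin: Bystander: loose tin parcel box 113 x 83 x 52 mm; origin under its centre.
- tube: Bystander: grey mailing tube, 50 mm in diameter and 160 mm tall, standing on end; origin under its centre.
- tape: Bystander: yellow-cased tape measure 70 x 38 x 66 mm; origin under its centre.
- spectacle_case: Bystander: black spectacle case 60 x 160 x 38 mm; origin under its centre.
Things that resemble listed ones, but are neither listed nor needed, are in the scene too. Several things look just like the pin: the one meant starts nearest to the robot's base.

How it is judged:
At the end, for the whole second after the job is handed in: The pin stands upright (within 6 degrees) through the disc's hole in the bore beside the round post, its collar down on the disc within 2.5 mm (tip less than 13.5 mm above the table), released and at rest (z of pin in the frame of base below 0.0135 m and horizontal distance between pin and disc_hole below 0.004 m and horizontal distance between pin and post below 0.065 m and angle between pin's own z axis and vertical below 0.1 rad and linear speed of pin below 0.02 m/s and contact force between the fingers and pin below 0.1 N); the robot touches nothing.
It fails at once if the disc is turned the longer way round (more than 165 degrees from where it stood) (distance of disc_hole from where it was at the start of the episode above 0.1191 m).
It fails at once if the pin is forced: more than 30 N between it and the selector (base and disc) (contact force between pin and base above 30 N).
It fails at once if a bystander is moved more than 15 mm (distance of any of tin, tube, tape, spectacle_case from where it was at the start of the episode above 0.015 m).
It also fails if it takes over 72 s, if anything falls off the work surface, if the arm or the gripper's body presses on something with over 40 N, if the wrist force passes 120 N, or if a joint passes its speed limit or range.

## Working session

There is one attempt and no reset: what is moved stays moved. The work goes in short steps, Python scripts to look and compute and a tool call to move; the robot and the scene stay as the last step left them, time stands still between calls to the robot, and variables do not carry over. Pictures are saved under pics/ and viewed, at most 10 in all, crops included, and the job is handed in when it is done.

Besides the shell and the picture viewer there is one more tool, called after "Call:" as a command line: name --argument value ..., lists and objects as JSON in quotes. apply_moves: Moves the arm, as the interface text tells. Its arguments: {"type":"object","properties":{"targets":{"type":"array"},"squeeze":{"type":"number"}},"required":["targets"]}

```bash
mkdir -p pics; cat > h.py <<'E'
import numpy as np, cv2
from cell import bot
def ray(cam,rc):
    c=bot.camera_info(cam);R=np.array(c["R"]);t=np.array(c["t"])
    v,u=rc[0]*384,rc[1]*512
    d=R.T@np.array([(u-c["cx"])/c["fx"],(v-c["cy"])/c["fy"],1]);return -R.T@t,d
def onz(cam,rc,z):
    o,d=ray(cam,rc);return (o+d*(z-o[2])/d[2])
def proj(cam,X):
    c=bot.camera_info(cam);p=np.array(c["R"])@np.array(X)+np.array(c["t"])
    return c["fx"]*p[0]/p[2]+c["cx"],c["fy"]*p[1]/p[2]+c["cy"]
E
python3 - <<'E'
from h import *
print(bot.state())
for c in("top","side"):
    im=bot.grab_frame(c);cv2.imwrite(f"pics/{c}0.png",im[:,:,::-1])
    for l,z in(("base",0),("disc_hole",.043),("post",.008),("block",.008),("pin_center",.043),("holder",0),("tin",0),("tube",0),("tape",0),("spectacle_case",0)):
        for d in bot.tip_of(c,l): 
            if d["score"]>.2: print(c,l,round(d["score"],2),np.round(np.array(d["centre"])*[384,512],1),onz(c,d["centre"],z).round(4)[:2])
    print(ray(c,[.5,.5]))
a=cv2.imread("pics/top0.png");b=cv2.imread("pics/side0.png")
cv2.imwrite("pics/both0.png",cv2.resize(np.vstack([a,b]),None,fx=.78,fy=.78))
E
```

```text
{'t': 0.0, 'joint_pos': array([-1.17133344e+00,  3.79413926e-01,  1.73478286e+00,  5.57073230e-07,
        1.02851072e+00, -3.32745189e-02]), 'dq': array([-2.22569749e-03, -3.23291191e-04,  1.85235857e-03, -9.74419397e-04,
        2.10485020e-03,  5.77671457e-05]), 'effort': array([-6.51254286e-04, -7.63712168e+01, -4.34368372e+01,  6.50627352e-02,
        4.23659559e-02, -5.20601145e-05]), 'ee_pos': array([ 0.29341287, -0.635118  ,  0.23228347]), 'tcp_rot': array([-3.14047843e+00, -3.75661080e-05,  4.32737100e-01]), 'contact_force': array([-0.8896267 , -0.62299233,  0.88682302]), 'ft_torque': array([-0.0049102 ,  0.0022381 , -0.02683262]), 'finger_force': 0.0, 'finger_gap': 0.09116932310940776}
top base 0.94 [183.3 220.6] [0.5389 0.0591]
top disc_hole 0.77 [199.  208.9] [0.4913 0.0838]
top post 0.62 [190.3 261.4] [ 0.5214 -0.0516]
top block 0.51 [174.7 182.9] [0.5587 0.1609]
top block 0.24 [201.4 209.6] [0.4882 0.0861]
top pin_center 0.47 [160.3 339.9] [ 0.601  -0.2543]
top pin_center 0.45 [190.3 336.6] [ 0.5218 -0.2453]
top pin_center 0.45 [177.4 369.5] [ 0.5576 -0.331 ]
top holder
[... 416 characters left out ...]
 ]
side post 0.62 [220.6 271.6] [ 0.5191 -0.0482]
side post 0.32 [134.2 272.3] [0.6121 0.3454]
side pin_center 0.83 [260.9 329.1] [ 0.6022 -0.2397]
side pin_center 0.65 [299.4 324.2] [ 0.5596 -0.3377]
side pin_center 0.63 [360.4 240. ] [ 0.3714 -0.4365]
side pin_center 0.52 [268.  291.6] [ 0.5176 -0.2424]
side holder 0.76 [281.2 288.8] [ 0.5133 -0.2408]
side tin 0.86 [143.6 218.9] [0.4424 0.3405]
side tube 0.63 [135.8 272. ] [0.6121 0.3491]
side tape 0.57 [250.6 352.7] [ 0.6826 -0.1821]
side spectacle_case 0.63 [363.3 240.5] [ 0.3746 -0.4157]
side spectacle_case 0.48 [183.9 245.9] [0.4861 0.1228]
(array([ 0.31110256, -0.91878935,  0.81140557]), array([ 0.14962166,  0.76803215, -0.62285593]))
```

View pics/both0.png

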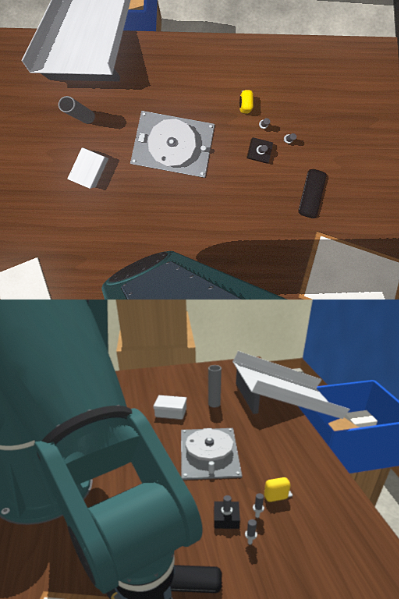

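```bash
python3 - <<'E'
from h import *
a=cv2.imread("pics/top0.png");b=cv2.imread("pics/side0.png")
f=lambda i,r,c,h,w:cv2.resize(i[r:r+h,c:c+w],(400,300),interpolation=cv2.INTER_CUBIC)
cv2.imwrite("pics/crop0.png",np.vstack([np.hstack([f(a,135,160,90,120),f(b,155,210,90,120)]),np.hstack([f(a,140,300,75,100),f(b,240,260,75,100)])]))
E
```

```text
(no output)
```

View pics/crop0.png

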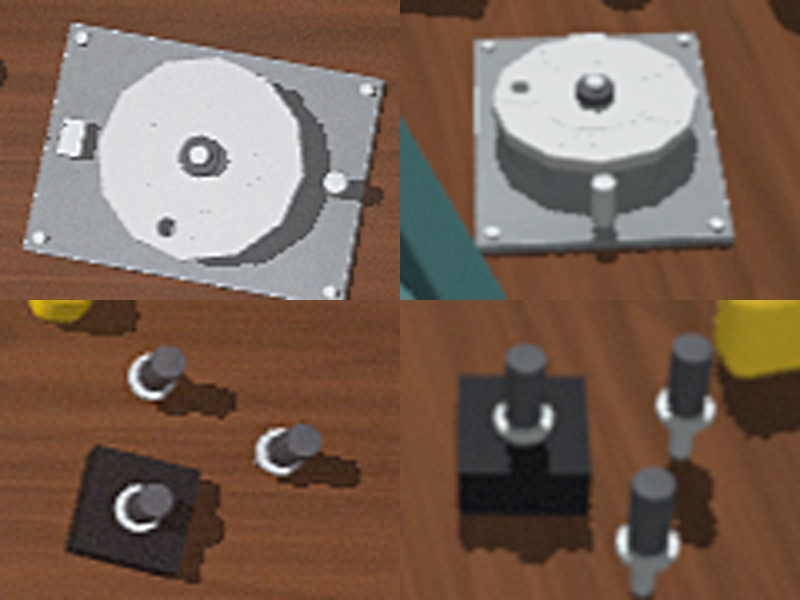

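The candidate pins in the top view are at about (row 190, col 336), (160, 340) and (177, 370). The first stands in the black holder and is nearest the base, so it is the one meant. The hole is at top (203, 210) and side (181, 246). The post is in front, at the right of the plate.

```bash
python3 - <<'E'
from h import *
from scipy.optimize import least_squares
s=lambda r,c:(r/384,c/512)
T=[(81,38),(367,90),(330,292),(39,238)];S=[(88,46),(284,41),(316,225),(90,232)]
for cam,P,c0,r0 in(("top",T,160,135),("side",S,210,155)):
    q=np.array([onz(cam,s(r0+y/3.333,c0+x/3.333),.010)[:2] for x,y in P]);print(cam,q.round(4).tolist(),q.mean(0).round(4))
print("hole",onz("top",s(203.4,209.8),.043),onz("side",s(181.1,246),.043))
# post top, z=.046
print("post",onz("top",s(135+182/3.333,160+335/3.333),.046),onz("side",s(155+182/3.333,210+203/3.333),.046))
# hub top z=.058
print("hub",onz("top",s(135+156/3.333,160+200/3.333),.058),onz("side",s(155+82/3.333,210+197/3.333),.058))
# grip top of pin z=.002+.082 ; collar z .039
print("pintop",onz("top",s(140+500/4-75,300+156/4),.084),onz("side",s(240+357/4-75,260+126/4),.084))
print("collar",onz("top",s(140+507/4-75,300+140/4),.039),onz("side",s(240+419/4-75,260+123/4),.039))
E
```

```text
top [[0.6362, 0.1603], [0.5988, -0.0736], [0.4348, -0.0471], [0.4722, 0.1862]] [0.5355 0.0565]
side [[0.4706, 0.1846], [0.6348, 0.1557], [0.5969, -0.0747], [0.4323, -0.0464]] [0.5336 0.0548]
hole [0.48000384 0.08105374 0.043     ] [0.47926945 0.07934502 0.043     ]
post [ 0.51851339 -0.04855514  0.046     ] [ 0.51656159 -0.05003149  0.046     ]
hub [0.53458054 0.05530253 0.058     ] [0.53543483 0.05327772 0.058     ]
pintop [ 0.51749124 -0.24167431  0.084     ] [ 0.51625669 -0.24129399  0.084     ]
collar [ 0.51841087 -0.24214082  0.039     ] [ 0.51565916 -0.24334516  0.039     ]
```

Call:
apply_moves --targets '[{"x": 46, "y": -33}, {"x": 46, "y": -33}, {"x": 46, "y": -33}, {"x": 46, "y": -33}, {"x": 46, "y": -33}, {"x": 46, "y": -33}, {"x": 46, "y": -33}, {"x": 46, "y": -32}]'

```text
invalid input
```

Call:
apply_moves --targets '[{"wz": 10}, {"wz": 10, "z": 20}, {"wz": 10, "z": 20}, {"wz": 10, "z": 20}, {"wz": 10}, {"z": 0}]'

```text
invalid input
```

Call:
apply_moves --targets '[{"x": 46, "y": -33, "z": 0, "wx": 0, "wy": 0, "wz": 0, "claw": 91}, {"x": 46, "y": -33, "z": 0, "wx": 0, "wy": 0, "wz": 0, "claw": 91}, {"x": 46, "y": -33, "z": 0, "wx": 0, "wy": 0, "wz": 0, "claw": 91}, {"x": 46, "y": -33, "z": 0, "wx": 0, "wy": 0, "wz": 0, "claw": 91}, {"x": 46, "y": -33, "z": 0, "wx": 0, "wy": 0, "wz": 0, "claw": 91}, {"x": 46, "y": -33, "z": 0, "wx": 0, "wy": 0, "wz": 0, "claw": 91}, {"x": 46, "y": -33, "z": 0, "wx": 0, "wy": 0, "wz": 0, "claw": 91}, {"x": 46, "y": -32, "z": 0, "wx": 0, "wy": 0, "wz": 0, "claw": 91}]' --squeeze 10

```text
t: 2.1
ee_pos: [0.5181, -0.2407, 0.2332]
tcp_rot: [3.141, -0.0, 0.433]
contact_force: [-0.2, -0.1, 0.6]
finger_gap: 0.0911
finger_force: 0.0
```

Call:
apply_moves --targets '[{"x": 0, "y": 0, "z": 10, "wx": 0, "wy": 0, "wz": 10, "claw": 91}, {"x": 0, "y": 0, "z": 20, "wx": 0, "wy": 0, "wz": 10, "claw": 91}, {"x": 0, "y": 0, "z": 20, "wx": 0, "wy": 0, "wz": 10, "claw": 91}, {"x": 0, "y": 0, "z": 20, "wx": 0, "wy": 0, "wz": 10, "claw": 91}, {"x": 0, "y": 0, "z": 10, "wx": 0, "wy": 0, "wz": 10, "claw": 91}, {"x": 0, "y": 0, "z": 0, "wx": 0, "wy": 0, "wz": 0, "claw": 91}]'

```text
t: 2.85
ee_pos: [0.517, -0.2422, 0.1524]
tcp_rot: [-3.142, 0.001, -0.439]
contact_force: [-0.2, -0.8, 0.0]
finger_gap: 0.0909
finger_force: 0.0
```

```bash
python3 - <<'E'
from h import *
out=[]
p=np.array(bot.state()["ee_pos"]);print(p)
for c in("top","side"):
    im=bot.grab_frame(c).copy()[:,:,::-1].copy()
    u,v=proj(c,[.517,-.242,.063]);print(c,u,v, proj(c,[.517,-.242,.084]))
    u,v=int(u),int(v);out.append(cv2.resize(im[max(v-50,0):v+40,u-60:u+60],(400,300),interpolation=cv2.INTER_CUBIC))
    for d in bot.tip_of(c,"pin_center"): print(c,round(d["score"],2),onz(c,d["centre"],.043))
cv2.imwrite("pics/g1.png",np.hstack(out))
E
```

```text
[ 0.51699876 -0.24222099  0.15237141]
top 337.12761369167515 191.20081660653273 (np.float64(339.1327319080865), np.float64(190.2005457877074))
top 0.43 [ 0.51531493 -0.24717022  0.043     ]
side 291.58460705942014 261.42328769213094 (np.float64(291.9333129228117), np.float64(254.43472011731743))
side 0.81 [ 0.55668919 -0.33911287  0.043     ]
side 0.6 [ 0.59999626 -0.24347921  0.043     ]
side 0.54 [ 0.52208463 -0.24041626  0.043     ]
```

View pics/g1.png

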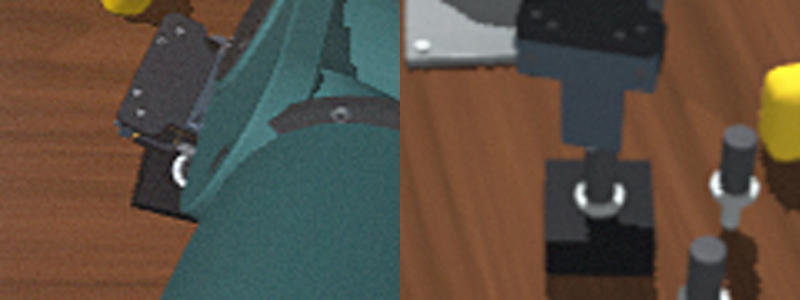

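The side view shows the fingers straight above the pin in the holder, so I'm going down to grip it.

Call:
apply_moves --targets '[{"x": 0, "y": 0, "z": 30, "wx": 0, "wy": 0, "wz": 0, "claw": 91}, {"x": 0, "y": 0, "z": 30, "wx": 0, "wy": 0, "wz": 0, "claw": 91}, {"x": 0, "y": 0, "z": 20, "wx": 0, "wy": 0, "wz": 0, "claw": 70}, {"x": 0, "y": 0, "z": 9, "wx": 0, "wy": 0, "wz": 0, "claw": 40}, {"x": 0, "y": 0, "z": 0, "wx": 0, "wy": 0, "wz": 0, "claw": 20}, {"x": 0, "y": 0, "z": 0, "wx": 0, "wy": 0, "wz": 0, "claw": 10}, {"x": 0, "y": 0, "z": 0, "wx": 0, "wy": 0, "wz": 0, "claw": 10}, {"x": 0, "y": 0, "z": 0, "wx": 0, "wy": 0, "wz": 0, "claw": 10}]' --squeeze 10

```text
t: 4.05
ee_pos: [0.5176, -0.2425, 0.0644]
tcp_rot: [3.142, -0.001, -0.44]
contact_force: [0.5, -0.5, 0.3]
finger_gap: 0.034
finger_force: 0.0
```

Call:
apply_moves --targets '[{"x": 0, "y": 0, "z": 1, "wx": 0, "wy": 0, "wz": 0, "claw": 10}, {"x": 0, "y": 0, "z": 0, "wx": 0, "wy": 0, "wz": 0, "claw": 10}, {"x": 0, "y": 0, "z": 0, "wx": 0, "wy": 0, "wz": 0, "claw": 10}, {"x": 0, "y": 0, "z": 0, "wx": 0, "wy": 0, "wz": 0, "claw": 10}]' --squeeze 10

```text
t: 4.55
ee_pos: [0.5175, -0.2424, 0.063]
tcp_rot: [-3.142, -0.0, -0.44]
contact_force: [0.6, 1.7, 2.4]
finger_gap: 0.0217
finger_force: 10.0
```

Call:
apply_moves --targets '[{"x": 0, "y": 0, "z": -27, "wx": 0, "wy": 0, "wz": 0, "claw": 10}, {"x": 0, "y": 0, "z": -50, "wx": 0, "wy": 0, "wz": 0, "claw": 10}, {"x": -28.6, "y": -46, "z": 0, "wx": 0, "wy": 0, "wz": 0, "claw": 10}, {"x": -28.6, "y": -46, "z": 0, "wx": 0, "wy": 0, "wz": 0, "claw": 10}, {"x": -28.6, "y": -46, "z": 0, "wx": 0, "wy": 0, "wz": 0, "claw": 10}, {"x": -28.6, "y": -46, "z": 0, "wx": 0, "wy": 0, "wz": 0, "claw": 10}, {"x": -28.6, "y": -46, "z": 0, "wx": 0, "wy": 0, "wz": 0, "claw": 10}, {"x": -28.6, "y": -46, "z": 0, "wx": 0, "wy": 0, "wz": 0, "claw": 10}]' --squeeze 12

```text
t: 5.55
ee_pos: [0.479, 0.082, 0.1398]
tcp_rot: [3.141, 0.0, -0.44]
contact_force: [1.0, -0.7, -1.4]
finger_gap: 0.0219
finger_force: 12.0
```

Call:
apply_moves --targets '[{"x": 0, "y": 0, "z": 0, "wx": 0, "wy": 0, "wz": 0, "claw": 10}, {"x": 0, "y": 0, "z": 15, "wx": 0, "wy": 0, "wz": 0, "claw": 10}, {"x": 0, "y": 0, "z": 0, "wx": 0, "wy": 0, "wz": 0, "claw": 10}]'

```text
t: 5.92
ee_pos: [0.4787, 0.0793, 0.1234]
tcp_rot: [3.14, 0.002, -0.441]
contact_force: [0.3, -0.8, -1.5]
finger_gap: 0.0215
finger_force: 12.0
```

```bash
python3 - <<'E'
from h import *
out=[]
p=np.array(bot.state()["ee_pos"]);print(p,bot.state()["contact_force"])
for c in("top","side"):
    im=bot.grab_frame(c).copy()[:,:,::-1].copy();cv2.imwrite(f"pics/{c}2.png",im)
    u,v=proj(c,[p[0],p[1],p[2]-.061]);print(c,"tip",u,v,"collar",proj(c,[p[0],p[1],p[2]-.0265]),"hole",proj(c,[.4797,.0802,.043]))
    u,v=int(u),int(v);out.append(cv2.resize(im[v-45:v+30,u-50:u+50],(400,300),interpolation=cv2.INTER_CUBIC))
    print(u-50,v-45)
cv2.imwrite("pics/g2.png",np.hstack(out))
E
```

```text
[0.47873286 0.07934512 0.12339174] [ 0.28087505 -0.84113975 -1.46797226]
top tip 209.5264846272144 203.27676206255381 collar (np.float64(207.79020510657278), np.float64(202.08301414401583)) hole (np.float64(210.12721717505622), np.float64(203.5256350471045))
159 158
side tip 245.6101131464222 175.18177755553185 collar (np.float64(245.26483496119437), np.float64(164.313519703881)) hole (np.float64(246.10098379876456), np.float64(180.8860399098979))
195 130
```

View pics/g2.png

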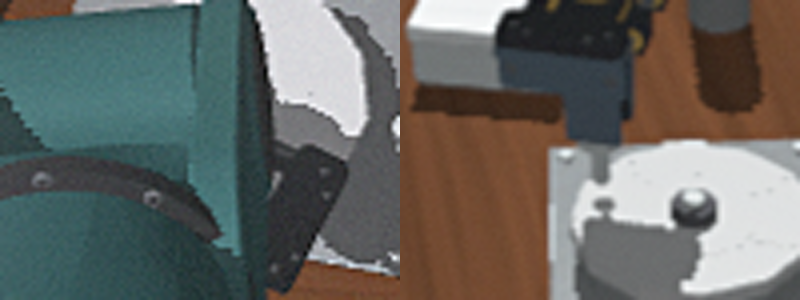

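Side view: the pin hangs upright and held, its tip at about (175, 245.5), right above the hole at (181, 245.5). I'm descending gently.

Call:
apply_moves --targets '[{"x": 0.3, "y": -0.6, "z": 8, "wx": 0, "wy": 0, "wz": 0, "claw": 10}, {"x": 0, "y": 0, "z": 8, "wx": 0, "wy": 0, "wz": 0, "claw": 10}, {"x": 0, "y": 0, "z": 2, "wx": 0, "wy": 0, "wz": 0, "claw": 10}, {"x": 0, "y": 0, "z": 1, "wx": 0, "wy": 0, "wz": 0, "claw": 10}, {"x": 0, "y": 0, "z": 1, "wx": 0, "wy": 0, "wz": 0, "claw": 10}, {"x": 0, "y": 0, "z": 0, "wx": 0, "wy": 0, "wz": 0, "claw": 10}]' --squeeze 8

```text
t: 6.78
ee_pos: [0.4802, 0.0809, 0.105]
tcp_rot: [-3.142, -0.0, -0.44]
contact_force: [-0.1, 0.1, -2.3]
finger_gap: 0.0218
finger_force: 8.0
```

Call:
apply_moves --targets '[{"x": 0, "y": 0, "z": 1.5, "wx": 0, "wy": 0, "wz": 0, "claw": 10}, {"x": 0, "y": 0, "z": 1.5, "wx": 0, "wy": 0, "wz": 0, "claw": 10}, {"x": 0, "y": 0, "z": 0, "wx": 0, "wy": 0, "wz": 0, "claw": 10}]'

```text
t: 7.15
ee_pos: [0.4801, 0.0808, 0.1018]
tcp_rot: [3.142, 0.0, -0.44]
contact_force: [0.0, 1.0, -1.9]
finger_gap: 0.0217
finger_force: 8.0
```

Call:
apply_moves --targets '[{"x": 0, "y": 0, "z": 1.5, "wx": 0, "wy": 0, "wz": 0, "claw": 10}, {"x": 0, "y": 0, "z": 1.5, "wx": 0, "wy": 0, "wz": 0, "claw": 10}, {"x": 0, "y": 0, "z": 0, "wx": 0, "wy": 0, "wz": 0, "claw": 10}]'

```text
t: 7.52
ee_pos: [0.4801, 0.0808, 0.0988]
tcp_rot: [3.141, 0.0, -0.44]
contact_force: [-0.4, 0.2, -2.1]
finger_gap: 0.0219
finger_force: 8.0
```

Call:
apply_moves --targets '[{"x": 0, "y": 0, "z": 1.5, "wx": 0, "wy": 0, "wz": 0, "claw": 10}, {"x": 0, "y": 0, "z": 1.5, "wx": 0, "wy": 0, "wz": 0, "claw": 10}, {"x": 0, "y": 0, "z": 1.5, "wx": 0, "wy": 0, "wz": 0, "claw": 10}, {"x": 0, "y": 0, "z": 1, "wx": 0, "wy": 0, "wz": 0, "claw": 10}, {"x": 0, "y": 0, "z": 0, "wx": 0, "wy": 0, "wz": 0, "claw": 10}]'

```text
t: 8.15
ee_pos: [0.4801, 0.0808, 0.0934]
tcp_rot: [3.142, 0.0, -0.44]
contact_force: [0.0, -0.2, -1.7]
finger_gap: 0.0216
finger_force: 8.0
```

Call:
apply_moves --targets '[{"x": 0, "y": 0.5, "z": 0, "wx": 0, "wy": 0, "wz": 0, "claw": 10}, {"x": 0.08, "y": 3.14, "z": 0, "wx": 0, "wy": 0, "wz": -3, "claw": 10}, {"x": 0.15, "y": 4.19, "z": 0, "wx": 0, "wy": 0, "wz": -4, "claw": 10}, {"x": 0.15, "y": 4.19, "z": 0, "wx": 0, "wy": 0, "wz": -4, "claw": 10}, {"x": 0.15, "y": 4.19, "z": 0, "wx": 0, "wy": 0, "wz": -4, "claw": 10}]'

```text
t: 8.78
ee_pos: [0.4755, 0.0654, 0.0936]
tcp_rot: [-3.141, -0.001, -0.176]
contact_force: [2.0, 0.2, -1.9]
finger_gap: 0.0217
finger_force: 8.0
```

Call:
apply_moves --targets '[{"x": 0.23, "y": 5.23, "z": 0, "wx": 0, "wy": 0, "wz": -5, "claw": 10}, {"x": 0.23, "y": 5.23, "z": 0, "wx": 0, "wy": 0, "wz": -5, "claw": 10}, {"x": 0.23, "y": 5.23, "z": 0, "wx": 0, "wy": 0, "wz": -5, "claw": 10}, {"x": 0.23, "y": 5.23, "z": 0, "wx": 0, "wy": 0, "wz": -5, "claw": 10}]'

```text
t: 9.28
ee_pos: [0.4757, 0.0445, 0.0937]
tcp_rot: [-3.142, -0.001, 0.174]
contact_force: [2.1, 1.3, -2.3]
finger_gap: 0.0222
finger_force: 8.0
```

Call:
apply_moves --targets '[{"x": 0.6, "y": 5.23, "z": 0, "wx": 0, "wy": 0, "wz": -5, "claw": 10}, {"x": 0.23, "y": 5.2, "z": 0, "wx": 0, "wy": 0, "wz": -5, "claw": 10}, {"x": 0.23, "y": 5.2, "z": 0, "wx": 0, "wy": 0, "wz": -5, "claw": 10}, {"x": 0.23, "y": 5.2, "z": 0, "wx": 0, "wy": 0, "wz": -5, "claw": 10}, {"x": 0.23, "y": 5.2, "z": 0, "wx": 0, "wy": 0, "wz": -5, "claw": 10}, {"x": 0.23, "y": 5.2, "z": 0, "wx": 0, "wy": 0, "wz": -5, "claw": 10}]'

```text
t: 10.02
ee_pos: [0.4889, 0.0166, 0.0937]
tcp_rot: [3.141, -0.001, 0.697]
contact_force: [1.6, 2.1, -1.0]
finger_gap: 0.0215
finger_force: 8.0
```

Call:
apply_moves --targets '[{"x": 0.7, "y": 5.2, "z": 0, "wx": 0, "wy": 0, "wz": -5, "claw": 10}, {"x": 0.22, "y": 5.2, "z": 0, "wx": 0, "wy": 0, "wz": -5, "claw": 10}, {"x": 0.22, "y": 5.2, "z": 0, "wx": 0, "wy": 0, "wz": -5, "claw": 10}, {"x": 0, "y": 0, "z": 1, "wx": 0, "wy": 0, "wz": 0, "claw": 10}, {"x": 0, "y": 0, "z": 0.8, "wx": 0, "wy": 0, "wz": 0, "claw": 10}, {"x": 0, "y": 0, "z": 0, "wx": 0, "wy": 0, "wz": 0, "claw": 10}]'

```text
t: 10.78
ee_pos: [0.5, 0.0064, 0.0915]
tcp_rot: [-3.141, 0.0, 0.955]
contact_force: [0.1, 1.0, -1.7]
finger_gap: 0.0224
finger_force: 8.0
```

Call:
apply_moves --targets '[{"x": 0, "y": 0, "z": 0.7, "wx": 0, "wy": 0, "wz": 0, "claw": 10}, {"x": 0, "y": 0, "z": 0.7, "wx": 0, "wy": 0, "wz": 0, "claw": 10}, {"x": 0, "y": 0, "z": 0, "wx": 0, "wy": 0, "wz": 0, "claw": 10}]'

```text
t: 11.15
ee_pos: [0.5006, 0.0065, 0.0908]
tcp_rot: [3.141, -0.0, 0.956]
contact_force: [-1.8, 1.7, 8.6]
finger_gap: 0.0218
finger_force: 8.0
```

Call:
apply_moves --targets '[{"x": 0.06, "y": 3.14, "z": -0.3, "wx": 0, "wy": 0, "wz": -3, "claw": 10}, {"x": 0, "y": 0, "z": 0, "wx": 0, "wy": 0, "wz": 0, "claw": 10}]'

```text
t: 11.4
ee_pos: [0.5028, 0.0047, 0.0907]
tcp_rot: [-3.141, -0.0, 1.008]
contact_force: [-2.9, 2.8, 7.0]
finger_gap: 0.0219
finger_force: 8.0
```

Call:
apply_moves --targets '[{"x": 0.02, "y": 1.57, "z": 0, "wx": 0, "wy": 0, "wz": -1.5, "claw": 10}, {"x": 0, "y": 0, "z": 0, "wx": 0, "wy": 0, "wz": 0, "claw": 10}]'

```text
t: 11.65
ee_pos: [0.5037, 0.004, 0.0906]
tcp_rot: [-3.14, 0.0, 1.034]
contact_force: [-4.4, 3.2, 7.6]
finger_gap: 0.022
finger_force: 8.1
```

Call:
apply_moves --targets '[{"x": 0.02, "y": 1.57, "z": 0, "wx": 0, "wy": 0, "wz": -1.5, "claw": 10}, {"x": 0, "y": 0, "z": 0, "wx": 0, "wy": 0, "wz": 0, "claw": 10}]'

```text
t: 11.9
ee_pos: [0.5052, 0.0032, 0.0906]
tcp_rot: [-3.141, 0.0, 1.06]
contact_force: [-3.4, 2.7, 5.5]
finger_gap: 0.0221
finger_force: 8.0
```

Call:
apply_moves --targets '[{"x": 0.02, "y": 1.57, "z": 0, "wx": 0, "wy": 0, "wz": -1.5, "claw": 10}, {"x": 0, "y": 0, "z": 0, "wx": 0, "wy": 0, "wz": 0, "claw": 10}]'

```text
t: 12.15
ee_pos: [0.5066, 0.0024, 0.0905]
tcp_rot: [-3.141, 0.0, 1.086]
contact_force: [-4.2, 3.4, 4.9]
finger_gap: 0.022
finger_force: 8.0
```

Call:
apply_moves --targets '[{"x": 0.04, "y": 1.57, "z": 0.05, "wx": 0, "wy": 0, "wz": -1.5, "claw": 10}, {"x": 0, "y": 0, "z": 0, "wx": 0, "wy": 0, "wz": 0, "claw": 10}]'

```text
t: 12.4
ee_pos: [0.5081, 0.0016, 0.0905]
tcp_rot: [-3.141, 0.0, 1.113]
contact_force: [-3.6, 3.0, 4.6]
finger_gap: 0.022
finger_force: 8.0
```

Call:
apply_moves --targets '[{"x": 0.04, "y": 1.57, "z": 0.05, "wx": 0, "wy": 0, "wz": -1.5, "claw": 10}, {"x": 0, "y": 0, "z": 0, "wx": 0, "wy": 0, "wz": 0, "claw": 10}]'

```text
t: 12.65
ee_pos: [0.5098, 0.0009, 0.0904]
tcp_rot: [3.142, 0.0, 1.139]
contact_force: [-1.9, 1.9, 2.5]
finger_gap: 0.0223
finger_force: 8.0
```

Call:
apply_moves --targets '[{"x": 0.04, "y": 1.57, "z": 0.05, "wx": 0, "wy": 0, "wz": -1.5, "claw": 10}, {"x": 0, "y": 0, "z": 0, "wx": 0, "wy": 0, "wz": 0, "claw": 10}]'

```text
t: 12.9
ee_pos: [0.5115, 0.0001, 0.0903]
tcp_rot: [3.141, -0.0, 1.166]
contact_force: [-0.7, 0.5, -1.9]
finger_gap: 0.0217
finger_force: 8.0
```

Call:
apply_moves --targets '[{"x": 0.04, "y": 1.57, "z": 0.05, "wx": 0, "wy": 0, "wz": -1.5, "claw": 10}, {"x": 0, "y": 0, "z": 0, "wx": 0, "wy": 0, "wz": 0, "claw": 10}]'

```text
t: 13.15
ee_pos: [0.5129, -0.0004, 0.0903]
tcp_rot: [3.141, -0.0, 1.193]
contact_force: [-0.8, -0.0, -2.3]
finger_gap: 0.0216
finger_force: 8.0
```

Call:
apply_moves --targets '[{"x": 0.04, "y": 1.57, "z": 0.05, "wx": 0, "wy": 0, "wz": -1.5, "claw": 10}, {"x": 0, "y": 0, "z": 0, "wx": 0, "wy": 0, "wz": 0, "claw": 10}]'

```text
t: 13.4
ee_pos: [0.514, -0.0009, 0.0902]
tcp_rot: [-3.141, 0.0, 1.219]
contact_force: [-1.8, 0.5, -2.2]
finger_gap: 0.0217
finger_force: 8.0
```

Call:
apply_moves --targets '[{"x": 0, "y": -0.3, "z": 0.4, "wx": 0, "wy": 0, "wz": 0, "claw": 10}, {"x": 0, "y": 0, "z": 0.4, "wx": 0, "wy": 0, "wz": 0, "claw": 10}, {"x": 0, "y": 0, "z": 0, "wx": 0, "wy": 0, "wz": 0, "claw": 10}]'

```text
t: 13.78
ee_pos: [0.5138, -0.0008, 0.0894]
tcp_rot: [-3.142, 0.0, 1.218]
contact_force: [-0.4, 0.9, -2.5]
finger_gap: 0.0221
finger_force: 8.0
```

Free at 1.6 mm lower than the ring, so it's in the bore's mouth. Continuing down in small steps.

Call:
apply_moves --targets '[{"x": 0, "y": 0, "z": 0.6, "wx": 0, "wy": 0, "wz": 0, "claw": 10}, {"x": 0, "y": 0, "z": 0.6, "wx": 0, "wy": 0, "wz": 0, "claw": 10}, {"x": 0, "y": 0, "z": 0, "wx": 0, "wy": 0, "wz": 0, "claw": 10}]'

```text
t: 14.15
ee_pos: [0.5138, -0.0008, 0.0882]
tcp_rot: [-3.141, 0.0, 1.218]
contact_force: [-0.8, 2.4, -1.4]
finger_gap: 0.0219
finger_force: 8.0
```

Call:
apply_moves --targets '[{"x": 0, "y": 0, "z": 0.5, "wx": 0, "wy": 0, "wz": 0, "claw": 10}, {"x": 0, "y": 0, "z": 0, "wx": 0, "wy": 0, "wz": 0, "claw": 10}]'

```text
t: 14.4
ee_pos: [0.5138, -0.0008, 0.0877]
tcp_rot: [-3.141, 0.0, 1.218]
contact_force: [-1.8, 1.8, -0.9]
finger_gap: 0.0217
finger_force: 8.0
```

Call:
apply_moves --targets '[{"x": 0.3, "y": -0.5, "z": 0, "wx": 0, "wy": 0, "wz": 0, "claw": 10}, {"x": 0, "y": 0, "z": 1, "wx": 0, "wy": 0, "wz": 0, "claw": 10}, {"x": 0, "y": 0, "z": 0, "wx": 0, "wy": 0, "wz": 0, "claw": 10}]'

```text
t: 14.78
ee_pos: [0.5136, -0.0003, 0.0867]
tcp_rot: [3.141, -0.0, 1.218]
contact_force: [-0.1, -0.3, -1.6]
finger_gap: 0.0215
finger_force: 8.0
```

Call:
apply_moves --targets '[{"x": 0, "y": 0, "z": 1, "wx": 0, "wy": 0, "wz": 0, "claw": 10}, {"x": 0, "y": 0, "z": 0, "wx": 0, "wy": 0, "wz": 0, "claw": 10}]'

```text
t: 15.02
ee_pos: [0.5135, -0.0003, 0.0857]
tcp_rot: [3.141, -0.0, 1.218]
contact_force: [-0.4, 0.9, -1.9]
finger_gap: 0.0216
finger_force: 8.0
```

Call:
apply_moves --targets '[{"x": 0, "y": 0, "z": 1.5, "wx": 0, "wy": 0, "wz": 0, "claw": 10}, {"x": 0, "y": 0, "z": 1.5, "wx": 0, "wy": 0, "wz": 0, "claw": 10}, {"x": 0, "y": 0, "z": 0, "wx": 0, "wy": 0, "wz": 0, "claw": 10}]'

```text
t: 15.4
ee_pos: [0.5134, -0.0003, 0.0826]
tcp_rot: [-3.141, 0.0, 1.218]
contact_force: [-0.3, 0.5, -1.7]
finger_gap: 0.0214
finger_force: 8.0
```

Call:
apply_moves --targets '[{"x": 0, "y": 0, "z": 1.5, "wx": 0, "wy": 0, "wz": 0, "claw": 10}, {"x": 0, "y": 0, "z": 0.5, "wx": 0, "wy": 0, "wz": 0, "claw": 10}, {"x": 0, "y": 0, "z": 0, "wx": 0, "wy": 0, "wz": 0, "claw": 10}]'

```text
t: 15.78
ee_pos: [0.5135, -0.0003, 0.0807]
tcp_rot: [-3.142, 0.0, 1.218]
contact_force: [0.2, -0.8, -2.8]
finger_gap: 0.0217
finger_force: 8.0
```

Call:
apply_moves --targets '[{"x": 0, "y": 0, "z": 1.5, "wx": 0, "wy": 0, "wz": 0, "claw": 10}, {"x": 0, "y": 0, "z": 1.5, "wx": 0, "wy": 0, "wz": 0, "claw": 10}, {"x": 0, "y": 0, "z": 1, "wx": 0, "wy": 0, "wz": 0, "claw": 10}, {"x": 0, "y": 0, "z": 0, "wx": 0, "wy": 0, "wz": 0, "claw": 10}]'

```text
t: 16.27
ee_pos: [0.5134, -0.0003, 0.0767]
tcp_rot: [-3.141, 0.0, 1.218]
contact_force: [-0.3, -0.2, -2.1]
finger_gap: 0.0219
finger_force: 8.0
```

Call:
apply_moves --targets '[{"x": 0, "y": 0, "z": 1.2, "wx": 0, "wy": 0, "wz": 0, "claw": 10}, {"x": 0, "y": 0, "z": 1, "wx": 0, "wy": 0, "wz": 0, "claw": 10}, {"x": 0, "y": 0, "z": 0, "wx": 0, "wy": 0, "wz": 0, "claw": 10}]'

```text
t: 16.65
ee_pos: [0.5134, -0.0003, 0.0745]
tcp_rot: [-3.141, 0.0, 1.218]
contact_force: [0.2, 0.0, -1.5]
finger_gap: 0.0217
finger_force: 8.0
```

Call:
apply_moves --targets '[{"x": 0, "y": 0, "z": 1, "wx": 0, "wy": 0, "wz": 0, "claw": 10}, {"x": 0, "y": 0, "z": 1, "wx": 0, "wy": 0, "wz": 0, "claw": 10}, {"x": 0, "y": 0, "z": 0, "wx": 0, "wy": 0, "wz": 0, "claw": 10}]'

```text
t: 17.02
ee_pos: [0.5134, -0.0003, 0.0725]
tcp_rot: [-3.142, 0.0, 1.218]
contact_force: [-1.4, 0.3, -1.9]
finger_gap: 0.0219
finger_force: 8.0
```

Call:
apply_moves --targets '[{"x": 0, "y": 0, "z": 0.7, "wx": 0, "wy": 0, "wz": 0, "claw": 10}, {"x": 0, "y": 0, "z": 0, "wx": 0, "wy": 0, "wz": 0, "claw": 10}]'

```text
t: 17.27
ee_pos: [0.5136, -0.0003, 0.072]
tcp_rot: [-3.142, -0.0, 1.218]
contact_force: [-1.9, 1.8, 4.3]
finger_gap: 0.022
finger_force: 8.0
```

Call:
apply_moves --targets '[{"x": 0, "y": 0, "z": -0.3, "wx": 0, "wy": 0, "wz": 0, "claw": 30}, {"x": 0, "y": 0, "z": 0, "wx": 0, "wy": 0, "wz": 0, "claw": 45}, {"x": 0, "y": 0, "z": 0, "wx": 0, "wy": 0, "wz": 0, "claw": 45}, {"x": 0, "y": 0, "z": 0, "wx": 0, "wy": 0, "wz": 0, "claw": 45}, {"x": 0, "y": 0, "z": 0, "wx": 0, "wy": 0, "wz": 0, "claw": 45}]'

```text
t: 17.9
ee_pos: [0.5135, -0.0003, 0.0722]
tcp_rot: [-3.142, 0.0, 1.218]
contact_force: [0.7, -0.5, -0.0]
finger_gap: 0.0447
finger_force: 0.0
```

Call:
apply_moves --targets '[{"x": 0, "y": 0, "z": -10, "wx": 0, "wy": 0, "wz": 0, "claw": 50}, {"x": 0, "y": 0, "z": -40, "wx": 0, "wy": 0, "wz": 0, "claw": 50}, {"x": 0, "y": 0, "z": -50, "wx": 0, "wy": 0, "wz": 0, "claw": 50}, {"x": 0, "y": 0, "z": -50, "wx": 0, "wy": 0, "wz": 0, "claw": 50}, {"x": 0, "y": 0, "z": 0, "wx": 0, "wy": 0, "wz": 0, "claw": 50}]'

```text
t: 18.52
ee_pos: [0.5155, -0.0004, 0.2265]
tcp_rot: [3.135, -0.002, 1.218]
contact_force: [0.6, 0.0, -0.4]
finger_gap: 0.0499
finger_force: 0.0
```

```bash
python3 - <<'E'
from h import *
im=bot.grab_frame("side")[:,:,::-1].copy()
print(bot.state()["ee_pos"],bot.state()["contact_force"],proj("side",[.5136,-.0003,.052]))
for d in bot.tip_of("side","pin_center"): print(round(d["score"],2),onz("side",d["centre"],.052))
cv2.imwrite("pics/end.png",cv2.resize(im[140:260,190:350],(800,600),interpolation=cv2.INTER_CUBIC))
E
```

```text
[ 5.14275641e-01 -3.41673511e-04  2.24147158e-01] [-0.39582362 -0.59840064 -1.0905681 ] (np.float64(265.31043186816186), np.float64(195.28693000876567))
0.86 [ 0.55721739 -0.34284031  0.052     ]
0.63 [0.52430945 0.00056897 0.052     ]
0.54 [ 0.59211229 -0.25573883  0.052     ]
```

View pics/end.png

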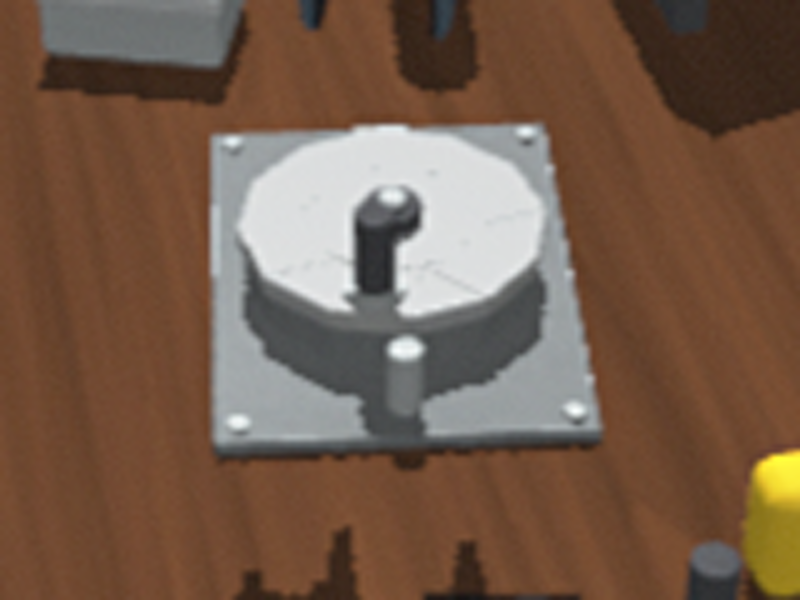

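The pin stands upright on the disc at crop (375, 250), about (190, 265) in the side picture, just behind the post. The gripper is clear of it.

```bash
python3 -c "
from cell import bot
print(bot.sign_off())"
```

```text
the job is handed in; nothing more can be done
None
```

The disc was turned about 95 degrees the shorter way, and the pin is fully home in the bore beside the round post, with its collar on the disc and let go; I handed the job in after about 19 s of robot time, but the call returned no verdict.

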